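Riddle the spacers out of the rinsed caps

ROBOT

A 6-joint arm with a two-finger parallel gripper is mounted at the origin on the work surface; the furniture and walls round the work are solid. World frame = base frame: x ahead of the robot, y to its left, z up, the work surface at z = 0. Lengths are in m, angles in rad, forces in N, time in s.
With the tool pointing down it reaches from about 0.375 to 0.9 m from the base axis. Payload 3.1 kg.
Tool frame: the origin (TCP) lies at the very end of the fingers, on their centre line; the grasp point (between the pads) lies 19 mm behind it (manip.pinch_z is the distance from the TCP to the grasp point, in m); z points along the fingers, y is the direction in which the jaws open and shut (so a half turn about z gives the same grasp; the last joint's range is limited). The gripper opens to 85 mm and grips with 20 to 120 N. Pads are 22 mm wide; open, the fingers measure 114 mm over their backs; the gripper's body (76 mm by 85 mm) begins 54 mm behind the grasp point. The pads swing forward as they close: fully open they stand 13 mm farther back than shut.
Start: joints at [-1.514, 0.527, 1.433, -0, 1.181, -0.178], TCP at [0.145, -0.608, 0.231] pointing down, gripper open.
Joint ranges: [-3.08, 3.08], [-0.75, 2.2], [0.22, 2.44], [-1.43, 4.57], [0, 2.65], [-2.85, 2.85]. Speed limits (rad/s): [2.79, 2.79, 3.14, 3.14, 3.14, 3.14].

INTERFACE

Orientations are given as a unit quaternion [x, y, z, w].
In Python, from station import manip gives the robot as it stands.
- The arm moves only by the tool drive_tool, never from a script. Its argument "increments" is a list of rows, each a list of 7 numbers: the closure in counts, from 0 (fully open) to 255 (shut), then the shift along the tool's x, y, z in cm, then the turn, a rotation vector about the tool's x, y, z in rad. A call has 1 to 20 rows; each row is the pose to reach, as a shift and turn from the pose commanded when the call began, along the tool's axes at that moment; what a row does not reach only later rows make up. A row lasts 1/10 s, in which the tool goes at most 50 mm and 8.59 degrees, less where a joint would pass 70% of its speed; a pose out of reach is approached as far as the arm can. A call with a gripper value outside its range is refused whole. The fingers move at their own pace and stop on an object; "force" is the grip in N (left out, the last holds). Time passes only in rows, so rows that repeat a pose let the fingers close. It gives the time, the measured TCP pose, the force and the opening at its end, in the units of the state.
- manip.sense(): the state, without advancing time (a new reading comes with each control period).
- manip.snapshot(name): name is "scene" or "top"; returns the picture (384x512x3 uint8, red, green, blue); there is no depth.
- manip.camera_model(name): a dict with "mtx" (3x3 intrinsics, pixels), "k1" (the pictures are not rectified: a ray, as slopes to the right and down, at radius r is drawn at 1 + k1 r^2 times it, then the intrinsics apply), "cam_to_world" (4x4, takes a point from camera to world coordinates). Camera axes: x right, y down, z forward; pixel columns grow to the right and rows downward; lengths in m; the calibration is good to about 2 mm. A picture is of the moment at which its call begins. camera_model takes no time and is no camera call.
- manip.sign_off(): hands the job in, once; it reports no verdict.
The state is a dict: "t": time; "q": joint angles; "qd": joint speeds; "tau": joint torques, N m; "tcp_pos": TCP position; "tool_rot": TCP orientation; "force": force on the tool from outside, world axes, zero at the start; "ft_torque": the same for the moment, N m; "finger_gap": opening from 0.0 (shut) to 1.0 (fully open).
Only numpy, scipy, OpenCV 4.12 (cv2) and the standard library are available. Lean on these libraries where they do the work, as an engineer would, in place of code of your own. Each camera call takes 0.05 s, during which the arm holds its last target. There are 200 camera calls.

TASK

Pull the upright divider out of the sieve scoop by its exposed top bar and put it aside on the bench; then take the sieve by its handle and shake it over the catch tray until all four small steel spacers have dropped through into the tray, keeping the three white screw caps in the sieve. Then tip the caps over the sieve's open front lip into the round steel dish, and stand the empty sieve back on its feet on the bench, not in the tray. Do not finger the caps or spacers, do not tip the sieve while a spacer is still in it, and do not disturb the two vials.

Things in the scene. Friction and masses are not known exactly. Their poses are not given: they have to be found in the camera images.
- sieve: Loose steel sieve scoop with a black handle, 0.25 kg, 215 mm long. Origin: basket centre at the level of the undersides of its four feet; +x points from handle to open front lip, z up. Basket inside 125 (x) by 86 mm, 3 mm walls at both sides and rear, level top 68 mm above the feet; front open, no rim. The flat floor rises 7 degrees to the front: 28 mm above the feet at the origin, 20 mm at the rear.
- sieve_slots (a point): Middle of the slotted rear 85 mm of the floor, 20 mm behind the origin, 25 mm up: five slots 14 mm wide between 4 mm bars along x; the front 40 mm is closed. Spacers pass the slots in any attitude, caps cannot. Shaking along x makes the parts creep rearwards down the slope, sooner with the front held a little higher.
- divider: Loose grey plastic divider, 40 g, across the sieve between the spacers and the caps; it must come out before spacers can reach the slots. Origin: middle of its lower edge; z up, y along its width. Plate 9 mm thick, 84 mm wide, 34 mm high, resting on the sieve's floor 18 mm ahead of its origin, 31 mm above the feet; at each side a thin tongue stands 7 mm out in an upright gap of the wall, 1 mm play.
- divider_grip (a point): Middle of the grip part of the divider's exposed top bar, 47 mm above its lower edge: the bar is 10 mm thick (divider's x), 34 mm wide (y), its top 10 mm above this point; it is free for 20 mm below its top. Pull straight up about 40 mm to clear the walls.
- sieve_grip (a point): Middle of the sieve's handle, a straight bar along the sieve's x, 14 mm wide (y), 20 mm tall, free from 76 to 150 mm behind the sieve's origin, 62 mm above the feet (underside 52 mm). Axes as the sieve's.
- sieve_lip (a point): Middle of the front lip's floor edge, over which the caps slide out when the floor is steep enough (friction 0.5 to 0.75; a jolt helps); 61 mm ahead of the sieve's origin, 36 mm above the feet.
- tray: Fixed pressed aluminium catch tray, 209 (its x) by 342 mm (its y), walls 52 mm high, inside 185 by 298 mm; origin at the underside's centre, floor 3 mm up. Its long side lies roughly along world x.
- dish: Fixed round open steel dish, 148 mm across the rim, 45 mm high, inside floor 130 mm across, 4 mm up; origin at the underside's centre.
- cap_1: White ribbed screw cap, 32 mm across, 16 mm tall, 12 g; origin at the centre of its open end's face (underside at the start). Loose in the sieve, over the slots.
- cap_2: White ribbed screw cap, 32 mm across, 16 mm tall, 12 g; origin at the centre of its open end's face (underside at the start). Loose in the sieve, over the slots.
- cap_3: White ribbed screw cap, 32 mm across, 16 mm tall, 12 g; origin at the centre of its open end's face (underside at the start). Loose in the sieve, over the slots.
- spacer_1: Small dark steel spacer, a disc 11 mm across and 7 mm tall, 10 g; origin at the centre of its underside as it lay at the start. Loose on the closed front part of the sieve's floor.
- spacer_2: Small dark steel spacer, a disc 11 mm across and 7 mm tall, 10 g; origin at the centre of its underside as it lay at the start. Loose on the closed front part of the sieve's floor.
- spacer_3: Small dark steel spacer, a disc 11 mm across and 7 mm tall, 10 g; origin at the centre of its underside as it lay at the start. Loose on the closed front part of the sieve's floor.
- spacer_4: Small dark steel spacer, a disc 11 mm across and 7 mm tall, 10 g; origin at the centre of its underside as it lay at the start. Loose on the closed front part of the sieve's floor.
- vial_a: Bystander: loose upright capped glass vial, 27 mm across, 55 mm tall, origin at its underside.
- vial_b: Bystander: loose upright capped glass vial, 27 mm across, 55 mm tall, origin at its underside.

How it is judged:
By the outcome, as a careful person would: the job done as asked, in the order asked, and still so for the second after the job is handed in, with the robot touching nothing.
It also fails if it takes over 64 s, if anything falls off the work surface, if the arm or the gripper's body presses on something with over 40 N, if the wrist force passes 120 N, or if a joint passes its speed limit or range.

## Working session

There is one attempt and no reset: what is moved stays moved. The work goes in short steps, Python scripts to look and compute and a tool call to move; the robot and the scene stay as the last step left them, time stands still between calls to the robot, and variables do not carry over. Pictures are saved under pics/ and viewed, about 8 in all and at most 12, crops included, and the job is handed in when it is done.

Besides the shell and the picture viewer there is one more tool, called after ">>>" as name([rows], argument=value, ...), one row to a line, values as JSON. drive_tool: Moves the arm, as the interface text tells. Its arguments: {"type":"object","properties":{"increments":{"type":"array","items":{"type":"array","items":{"type":"number"}}},"force":{"type":"number"}},"required":["increments"]}

```bash
ls; mkdir -p pics
python3 - <<'E'
from station import manip
import cv2,numpy as np
print(manip.sense())
for n in ("scene","top"):
    im=manip.snapshot(n); cv2.imwrite(f"pics/{n}0.png",cv2.cvtColor(im,cv2.COLOR_RGB2BGR))
    m=manip.camera_model(n); print(n,m)
a=cv2.imread("pics/scene0.png");b=cv2.imread("pics/top0.png")
cv2.imwrite("pics/scene0b.png",cv2.resize(a,(800,600),interpolation=cv2.INTER_CUBIC));cv2.imwrite("pics/top0b.png",cv2.resize(b,(800,600),interpolation=cv2.INTER_CUBIC))
E
```

```text
pics
{'t': 0.0, 'q': array([-1.51449111e+00,  5.28495142e-01,  1.43392395e+00,  1.75943540e-05,
        1.18140286e+00, -1.78470132e-01]), 'qd': array([ 0.00109899, -0.00034877, -0.00128668,  0.00101862,  0.00276933,
       -0.00080815]), 'tau': array([-1.15750994e-03, -4.42349374e+01, -1.78025490e+01, -2.80036629e-04,
        8.49187811e-03, -1.35878705e-05]), 'tcp_pos': array([ 0.1454002 , -0.60710204,  0.23030894]), 'tool_rot': array([ 9.93117751e-01,  1.17114862e-01,  7.61629729e-05, -1.11207502e-03]), 'force': array([0.70646138, 0.23561202, 0.53545419]), 'ft_torque': array([-0.02458536, -0.00707355, -0.00335278]), 'finger_gap': 1.001589577487244}
scene {'mtx': array([[385.77292386,   0.        , 259.11997056],
       [  0.        , 385.77292386, 190.65604956],
       [  0.        ,   0.        ,   1.        ]]), 'k1': -0.06920620890186269, 'cam_to_world': array([[-8.47032284e-01, -3.14807610e-01,  4.28290180e-01,
         4.92546596e-02],
       [-5.31540965e-01,  5.00573201e-01, -6.83293987e-01,
         6.80958962e-01],
       [ 7.15560414e-04, -8.06425842e-01, -5.91334803e-01,
         7.12277352e-01],
       [ 0.00000000e+00,  0.00000000e+00,  0.00000000e+00,
         1.00000000e+00]])}
top {'mtx': array([[488.73686348,   0.        , 255.20157701],
       [  0.        , 488.73686348, 191.65620847],
       [  0.        ,   0.        ,   1.        ]]), 'k1': 0.07268914835184433, 'cam_to_world': array([[ 0.00771535, -0.98989426,  0.14159741,  0.3343382 ],
       [-0.99996754, -0.00730866,  0.00339198, -0.06197496],
       [-0.00232281, -0.14161898, -0.98991852,  1.25854146],
       [ 0.        ,  0.        ,  0.        ,  1.        ]])}
```

View pics/scene0b.png

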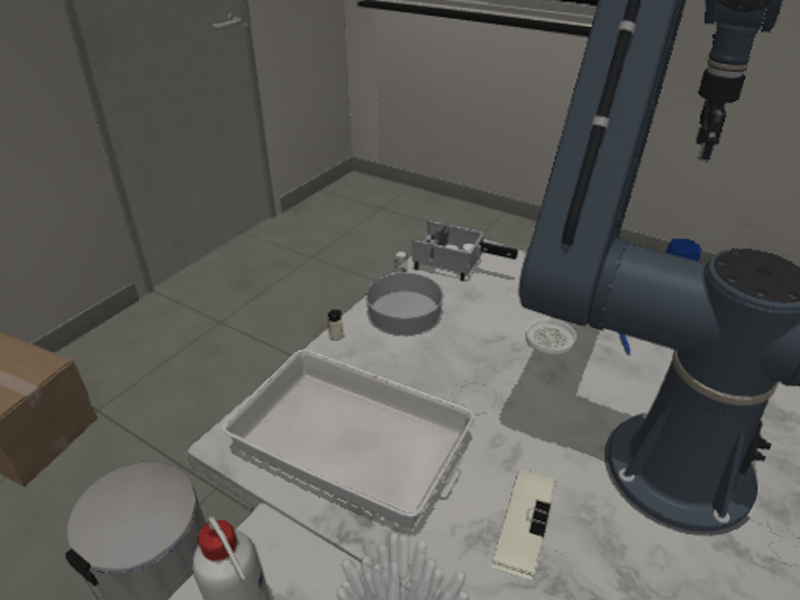

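View pics/top0b.png

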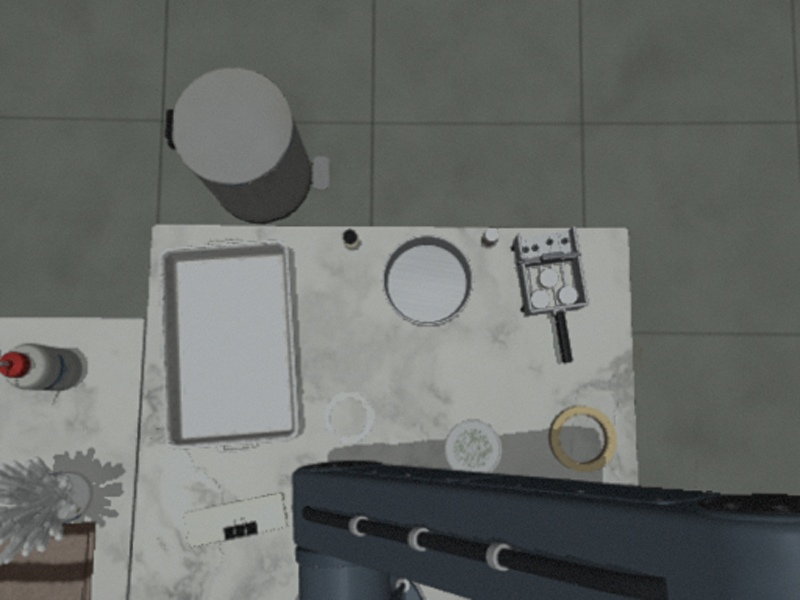

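The scene view shows the tray, dish, two vials and the sieve at the far right. The top view (800-px scale) shows the sieve at about (550,270) with its handle at (562,337) pointing towards the robot. The dish is at (428,281), the tray at (232,343), and the vials at (350,238) and (490,237). Next I'll crop closer on the sieve and write a helper.

```bash
cat > h.py <<'E'
import numpy as np,cv2
from station import manip
from scipy.spatial.transform import Rotation as R
def ray(n,uv):
    m=manip.camera_model(n);K=m["mtx"];k=m["k1"];T=m["cam_to_world"]
    d=np.array([(uv[0]-K[0,2])/K[0,0],(uv[1]-K[1,2])/K[1,1]]);s=d.copy()
    for _ in range(20): s=d/(1+k*(s@s))
    return T[:3,3],T[:3,:3]@np.array([s[0],s[1],1])
def cast(n,uv,z):
    o,d=ray(n,uv); return o+d*(z-o[2])/d[2]
def proj(n,p):
    m=manip.camera_model(n);K=m["mtx"];T=m["cam_to_world"]
    c=T[:3,:3].T@(np.asarray(p)-T[:3,3]);s=c[:2]/c[2];s=s*(1+m["k1"]*(s@s));return K[:2,:2]@s+K[:2,2]
def snap(n,name,box=None,scale=1.5625):
    im=cv2.cvtColor(manip.snapshot(n),cv2.COLOR_RGB2BGR);cv2.imwrite(f"pics/{name}_raw.png",im)
    if box: x0,y0,x1,y1=box; im=im[y0:y1,x0:x1]
    cv2.imwrite(f"pics/{name}.png",cv2.resize(im,None,fx=scale,fy=scale,interpolation=cv2.INTER_CUBIC))
def delta(p,q=None):
    "tool-frame shift cm and rotvec from present pose to tcp p, quat q"
    s=manip.sense();r=R.from_quat(s["tool_rot"])
    sh=r.inv().apply(np.asarray(p)-s["tcp_pos"])*100
    rv=(r.inv()*R.from_quat(q)).as_rotvec() if q is not None else np.zeros(3)
    return np.round(np.r_[sh,rv],3)
E
python3 - <<'E'
from h import *
s=1/1.5625
im=cv2.imread("pics/top0.png")
c=im[140:240,320:400]; cv2.imwrite("pics/c1.png",cv2.resize(c,None,fx=6,fy=6,interpolation=cv2.INTER_CUBIC))
g=cv2.cvtColor(im,cv2.COLOR_BGR2GRAY)
# handle mask
m=(g<60).astype(np.uint8); m[:197]=0;m[235:]=0;m[:,:345]=0;m[:,375:]=0
pts=np.argwhere(m)[:,::-1].astype(float)
w=np.array([cast("top",p,0.072)[:2] for p in pts]);print("handle n",len(w),w.mean(0),w.min(0),w.max(0))
v=np.linalg.svd(w-w.mean(0))[2][0];print("axis",v,np.degrees(np.arctan2(v[1],v[0])))
for n,uv,z in [("dishL",(385,281),.045),("dishR",(471,281),.045),("dishT",(428,237),.045),("dishB",(428,325),.045),("vialA",(350,238),.055),("vialB",(490,236),.055),
 ("tray TL",(165,247),.052),("TR",(290,241),.052),("BR",(298,438),.052),("BL",(172,444),.052),("bench TR",(628,230),0),("bench TL",(153,226),0),("capring",(582,437),.02),("plate",(473,446),.01),("bar",(552,257),.088)]:
    print(n,cast("top",np.array(uv)*s,z).round(3))
E
```

```text
handle n 203 [ 0.4483482  -0.31239353] [ 0.40997497 -0.33058532] [ 0.49291172 -0.29415031]
axis [-0.98970397 -0.14312948] -171.7710235667942
dishL [ 0.538 -0.035  0.045]
dishR [ 0.539 -0.174  0.045]
dishT [ 0.611 -0.104  0.045]
dishB [ 0.467 -0.105  0.045]
vialA [0.606 0.021 0.055]
vialB [ 0.611 -0.204  0.055]
tray TL [0.589 0.317 0.052]
TR [0.601 0.118 0.052]
BR [0.289 0.097 0.052]
BL [0.279 0.29  0.052]
bench TR [ 0.635 -0.44   0.   ]
bench TL [0.636 0.355 0.   ]
capring [ 0.293 -0.35   0.02 ]
plate [ 0.277 -0.178  0.01 ]
bar [ 0.57  -0.296  0.088]
```

View pics/c1.png

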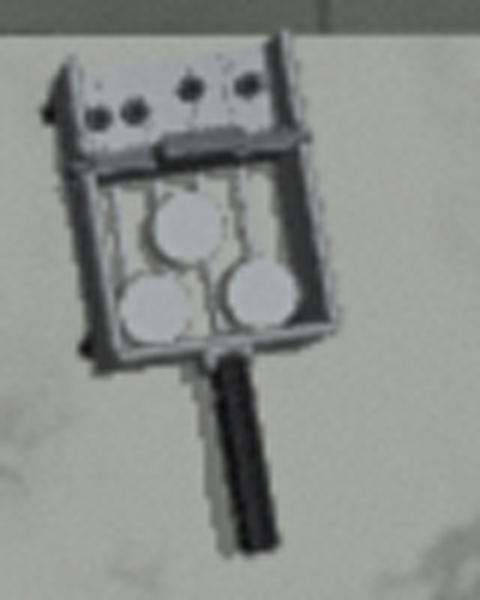

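The crop shows the divider bar top at about (201,143), the four spacers ahead of it, the three caps behind it, and the handle from (228,358) to (261,548).

Run:
```python
from h import *
f=lambda u,v,z:cast("top",(320+u/6-.4,140+v/6-.4),z)
P=dict(h0=(229,358,.072),h1=(261,545,.072),LR=(105,360,.068),RR=(335,326,.068),LF=(70,62,.068),RF=(283,38,.068),b0=(160,148,.088),b1=(243,133,.088))
W={k:f(*v) for k,v in P.items()}
for k,v in W.items(): print(k,v.round(4))
def ang(a,b): d=W[a]-W[b]; return np.degrees(np.arctan2(d[1],d[0]))
print(ang('h0','h1'),ang('LF','LR'),ang('RF','RR'),ang('b0','b1')-90,ang('LR','RR')-90)
```

```text
h0 [ 0.4872 -0.3081  0.072 ]
h1 [ 0.4114 -0.3191  0.072 ]
LR [ 0.4865 -0.2586  0.068 ]
RR [ 0.5012 -0.3521  0.068 ]
LF [ 0.6107 -0.2461  0.068 ]
RF [ 0.6213 -0.3339  0.068 ]
b0 [ 0.5707 -0.2788  0.088 ]
b1 [ 0.577  -0.3124  0.088 ]
8.276794488031172 5.765648364928681 8.64384035472759 10.761190438110305 8.94137938546153
```

```bash
cat >> h.py <<'E'
def down(deg):
    a=np.radians(deg)/2; return [np.cos(a),np.sin(a),0,0]
E
python3 - <<'E'
from h import *
print(delta([.5755,-.2945,.13],down(98.5)))
E
```

```text
[ 4.9102e+01 -2.0390e+01  1.0100e+01 -1.0000e-03 -2.0000e-03 -1.4840e+00]
```

>>> drive_tool([
  [0, 49.1, -20.4, 10.0, 0, 0, -1.484],
  [0, 49.1, -20.4, 10.0, 0, 0, -1.484],
  [0, 49.1, -20.4, 10.0, 0, 0, -1.484],
  [0, 49.1, -20.4, 10.0, 0, 0, -1.484],
  [0, 49.1, -20.4, 10.0, 0, 0, -1.484],
  [0, 49.1, -20.4, 10.0, 0, 0, -1.484],
  [0, 49.1, -20.4, 10.0, 0, 0, -1.484],
  [0, 49.1, -20.4, 10.0, 0, 0, -1.484],
  [0, 49.1, -20.4, 10.0, 0, 0, -1.484],
  [0, 49.1, -20.4, 10.0, 0, 0, -1.484],
  [0, 49.1, -20.4, 10.0, 0, 0, -1.484],
  [0, 49.1, -20.4, 10.0, 0, 0, -1.484],
  [0, 49.1, -20.4, 10.0, 0, 0, -1.484],
  [0, 49.1, -20.4, 10.0, 0, 0, -1.484],
  [0, 49.1, -20.4, 10.0, 0, 0, -1.484],
], force=30)

```text
t: 1.6
tcp_pos: [0.5744, -0.2964, 0.1316]
tool_rot: [0.654, 0.757, -0.0, -0.0]
force: [-0.6, -0.1, 0.4]
finger_gap: 1.0
```

```bash
cat >> h.py <<'E'
import json
def log():
    s=manip.sense(); open("kin.txt","a").write(json.dumps([list(map(float,s[k])) for k in("q","tcp_pos","tool_rot")])+"\n"); return s
E
python3 - <<'E'
from h import *
open("kin.txt","w").write(json.dumps([[-1.51449111,.528495142,1.43392395,0,1.18140286,-.178470132],[.1454002,-.60710204,.23030894],[.993117751,.117114862,7.6e-5,-1.112e-3]])+"\n")
s=log();print(s["t"],s["q"].round(3),s["tcp_pos"].round(4),s["force"].round(1))
print(delta([.5755,-.2945,.062],down(98.5)))
E
```

```text
1.6 [-0.649  0.673  1.461 -0.     1.008 -0.795] [ 0.5744 -0.2964  0.1316] [-0.6 -0.1  0.4]
[ 1.770e-01  1.390e-01  6.958e+00 -0.000e+00  0.000e+00 -2.000e-03]
```

>>> drive_tool([
  [0, 0.1, 0.1, 4, 0, 0, 0],
  [0, 0.1, 0.1, 7.0, 0, 0, 0],
  [0, 0.1, 0.1, 7.0, 0, 0, 0],
  [255, 0.1, 0.1, 7.0, 0, 0, 0],
  [255, 0.1, 0.1, 7.0, 0, 0, 0],
  [255, 0.1, 0.1, 7.0, 0, 0, 0],
  [255, 0.1, 0.1, 7.0, 0, 0, 0],
  [255, 0.1, 0.1, 7.0, 0, 0, 0],
  [255, 0.1, 0.1, 7.0, 0, 0, 0],
  [255, 0.1, 0.1, 7.0, 0, 0, 0],
  [255, 0.1, 0.1, 7.0, 0, 0, 0],
], force=30)

```text
t: 2.7
tcp_pos: [0.5763, -0.2942, 0.0621]
tool_rot: [0.653, 0.757, -0.0, 0.0]
force: [-2.1, -0.4, 6.0]
finger_gap: 0.11
```

Run:
```python
from h import *
s=log();print(s["t"],s["tcp_pos"].round(4),s["force"].round(1),s["ft_torque"].round(2),s["finger_gap"])
snap("scene","g1",(250,120,370,200),6)
```

```text
2.7 [ 0.5763 -0.2942  0.0621] [-2.1 -0.4  6. ] [-0.01  0.39 -0.07] 0.10983157537733214
```

>>> drive_tool([
  [255, 0, 0, -0.5, 0, 0, 0],
  [255, 0, 0, -1, 0, 0, 0],
  [255, 0, 0, -2, 0, 0, 0],
  [255, 0, 0, -3, 0, 0, 0],
  [255, 0, 0, -4, 0, 0, 0],
  [255, 0, 0, -5.5, 0, 0, 0],
  [255, 0, 0, -7, 0, 0, 0],
  [255, 0, 0, -7, 0, 0, 0],
])

```text
t: 3.55
tcp_pos: [0.5781, -0.2953, 0.1347]
tool_rot: [0.653, 0.757, 0.0, 0.003]
force: [-0.2, -0.9, -0.7]
finger_gap: 0.108
```

Run:
```python
from h import *
s=log();print(s["t"],s["tcp_pos"].round(4),s["force"].round(1),s["ft_torque"].round(2),s["finger_gap"])
snap("scene","g2",(240,110,370,210),6)
print(delta([.385,-.19,.032],down(98.5)))
```

```text
3.55 [ 0.5781 -0.2953  0.1347] [-0.2 -0.9 -0.7] [-0.04  0.02 -0.03] 0.10790906359260566
[ 1.3227e+01 -1.7509e+01  1.0051e+01  3.0000e-03  3.0000e-03 -0.0000e+00]
```

View pics/g2.png

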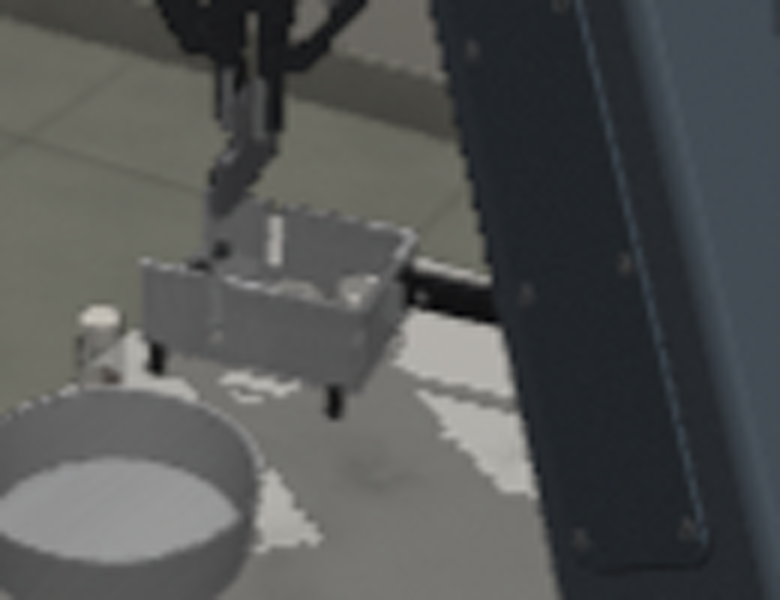

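The view shows the sieve still on its feet and the divider held clear above its walls. I'll set it aside at about (0.385, -0.19).

>>> drive_tool([
  [255, 13.2, -17.5, 0, 0, 0, 0],
  [255, 13.2, -17.5, 0, 0, 0, 0],
  [255, 13.2, -17.5, 0, 0, 0, 0],
  [255, 13.2, -17.5, 0, 0, 0, 0],
  [255, 13.2, -17.5, 3, 0, 0, 0],
  [255, 13.2, -17.5, 6, 0, 0, 0],
  [255, 13.2, -17.5, 9, 0, 0, 0],
  [255, 13.2, -17.5, 9.7, 0, 0, 0],
  [255, 13.2, -17.5, 10.1, 0, 0, 0],
  [255, 13.2, -17.5, 10.2, 0, 0, 0],
  [255, 13.2, -17.5, 10.2, 0, 0, 0],
])

```text
t: 4.7
tcp_pos: [0.3826, -0.1882, 0.0315]
tool_rot: [0.653, 0.758, -0.0, -0.001]
force: [-3.6, 1.9, 18.4]
finger_gap: 0.11
```

Run:
```python
from h import *
s=log();print(s["t"],s["tcp_pos"].round(4),s["force"].round(1),s["finger_gap"])
```

```text
4.7 [ 0.3826 -0.1882  0.0315] [-3.6  1.9 18.4] 0.10961370694072531
```

>>> drive_tool([
  [255, 0, 0, -0.1, 0, 0, 0],
  [150, 0, 0, -0.1, 0, 0, 0],
  [0, 0, 0, -0.1, 0, 0, 0],
  [0, 0, 0, -0.1, 0, 0, 0],
  [0, 0, 0, -0.1, 0, 0, 0],
  [0, 0, 0, -0.1, 0, 0, 0],
  [0, 0, 0, -0.1, 0, 0, 0],
  [0, 0, 0, -5, 0, 0, 0],
  [0, 0, 0, -10, 0, 0, 0],
  [0, 0, 0, -10, 0, 0, 0],
])

```text
t: 5.7
tcp_pos: [0.3864, -0.1914, 0.1335]
tool_rot: [0.653, 0.758, -0.0, 0.005]
force: [-0.1, -1.7, -0.7]
finger_gap: 0.999
```

Run:
```python
from h import *
s=log();print(s["t"],s["tcp_pos"].round(4),s["force"].round(1),s["finger_gap"])
snap("top","t1",(240,130,420,260),4.4)
print(delta([.447,-.3135,.14],down(8.5)))
```

```text
5.7 [ 0.3864 -0.1914  0.1335] [-0.1 -1.7 -0.7] 0.9986395842002543
[-1.3076e+01  4.2860e+00 -7.4200e-01  8.0000e-03  1.0000e-03  1.5710e+00]
```

View pics/t1.png

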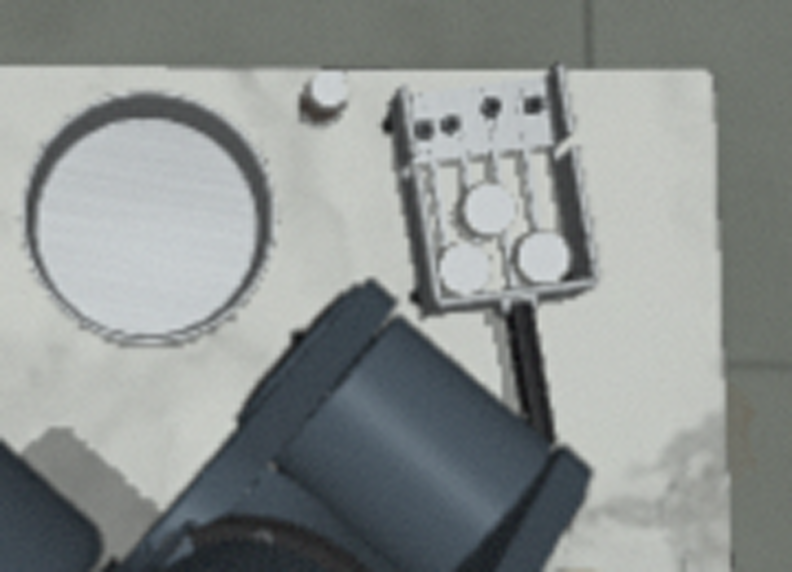

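The sieve hasn't moved: its corners are where they were, the four spacers sit at about (425–535,105–130) and the three caps are inside. Next is the handle.

>>> drive_tool([
  [0, -13.1, 4.3, 0, 0, 0, 1.571],
  [0, -13.1, 4.3, 0, 0, 0, 1.571],
  [0, -13.1, 4.3, 0, 0, 0, 1.571],
  [0, -13.1, 4.3, 0, 0, 0, 1.571],
  [0, -13.1, 4.3, 0, 0, 0, 1.571],
  [0, -13.1, 4.3, 0, 0, 0, 1.571],
  [0, -13.1, 4.3, 0, 0, 0, 1.571],
  [0, -13.1, 4.3, 0, 0, 0, 1.571],
  [0, -13.1, 4.3, 0, 0, 0, 1.571],
  [0, -13.1, 4.3, 0, 0, 0, 1.571],
  [0, -13.1, 4.3, 0, 0, 0, 1.571],
  [0, -13.1, 4.3, 0, 0, 0, 1.571],
  [0, -13.1, 4.3, 0, 0, 0, 1.571],
], force=90)

```text
t: 7.05
tcp_pos: [0.445, -0.3119, 0.1282]
tool_rot: [0.997, 0.075, -0.001, -0.001]
force: [-0.8, -0.0, -0.6]
finger_gap: 0.998
```

Run:
```python
from h import *
s=log();print(s["t"],s["q"].round(3),s["tcp_pos"].round(4),s["force"].round(1),s["finger_gap"])
print(delta([.447,-.3135,.043],down(8.5)))
```

```text
7.05 [-0.817  0.567  1.73  -0.     0.847  0.604] [ 0.445  -0.3119  0.1282] [-0.8 -0.  -0.6] 0.9981026229430141
[ 1.850e-01  2.010e-01  8.515e+00 -2.000e-03  1.000e-03  1.000e-03]
```

>>> drive_tool([
  [0, 0.1, 0.2, 4, 0, 0, 0],
  [0, 0.1, 0.2, 8, 0, 0, 0],
  [0, 0.1, 0.2, 8.5, 0, 0, 0],
  [0, 0.1, 0.2, 8.5, 0, 0, 0],
  [120, 0.1, 0.2, 8.5, 0, 0, 0],
  [200, 0.1, 0.2, 8.5, 0, 0, 0],
  [255, 0.1, 0.2, 8.5, 0, 0, 0],
  [255, 0.1, 0.2, 8.5, 0, 0, 0],
  [255, 0.1, 0.2, 8.5, 0, 0, 0],
  [255, 0.1, 0.2, 8.5, 0, 0, 0],
  [255, 0.1, 0.2, 8.5, 0, 0, 0],
  [255, 0.1, 0.2, 8.5, 0, 0, 0],
], force=90)

```text
t: 8.25
tcp_pos: [0.447, -0.3146, 0.0451]
tool_rot: [0.997, 0.074, 0.0, 0.0]
force: [-1.6, 0.2, 6.3]
finger_gap: 0.146
```

Run:
```python
from h import *
s=log();print(s["t"],s["tcp_pos"].round(4),s["force"].round(1),s["ft_torque"].round(2),s["finger_gap"])
D=[json.loads(l) for l in open("kin.txt")]
# planar kinematics fit (lateral offset d): L1,L2,L3,H,d
from scipy.optimize import least_squares
def fk(p,q):
    L1,L2,L3,H,d=p; a,b,c=q[1],q[1]+q[2],q[1]+q[2]+q[4]
    r=L1*np.sin(a)+L2*np.sin(b)+L3*np.sin(c); z=H+L1*np.cos(a)+L2*np.cos(b)+L3*np.cos(c)
    return np.array([r*np.cos(q[0])-d*np.sin(q[0]),r*np.sin(q[0])+d*np.cos(q[0]),z])
f=lambda p:np.concatenate([fk(p,q)-x for q,x,_ in D])
r=least_squares(lambda p:np.r_[f(p),(p-[.45,.4,.3,.2,.1])*1e-4],[.45,.4,.3,.2,.1]);print(r.x.round(4),abs(f(r.x)).max())
```

```text
8.25 [ 0.447  -0.3146  0.0451] [-1.6  0.2  6.3] [0.12 0.1  0.03] 0.14614113159484826
[ 0.4831  0.3775 -1.0124 -1.0422  0.111 ] 0.032218068132431915
```

>>> drive_tool([
  [255, 0, 0, -0.5, 0, 0, 0],
  [255, 0, 0, -1.5, 0, 0.02, 0],
  [255, 0, 0, -3, 0, 0.05, 0],
  [255, 0, 0, -5, 0, 0.07, 0],
  [255, 0, 0, -7, 0, 0.07, 0],
  [255, 0, 0, -8.5, 0, 0.07, 0],
  [255, 0, 0, -9, 0, 0.07, 0],
  [255, 0, 0, -9, 0, 0.07, 0],
])

```text
t: 9.05
tcp_pos: [0.4469, -0.3144, 0.135]
tool_rot: [0.997, 0.074, 0.035, -0.002]
force: [-0.5, 0.7, -3.2]
finger_gap: 0.148
```

Run:
```python
from h import *
s=log();print(s["t"],s["tcp_pos"].round(4),s["force"].round(1),s["ft_torque"].round(2),s["finger_gap"])
snap("top","t2",(240,130,420,260),4.4)
r=R.from_quat(down(4))*R.from_euler('y',4,degrees=True)
print(delta([.387,.203,.135],r.as_quat()))
```

```text
9.05 [ 0.4469 -0.3144  0.135 ] [-0.5  0.7 -3.2] [-0.03  0.39 -0.01] 0.14762712347532822
[ 1.7340e+00 -5.2015e+01  6.7000e-02 -6.0000e-03  0.0000e+00  7.8000e-02]
```

View pics/t2.png

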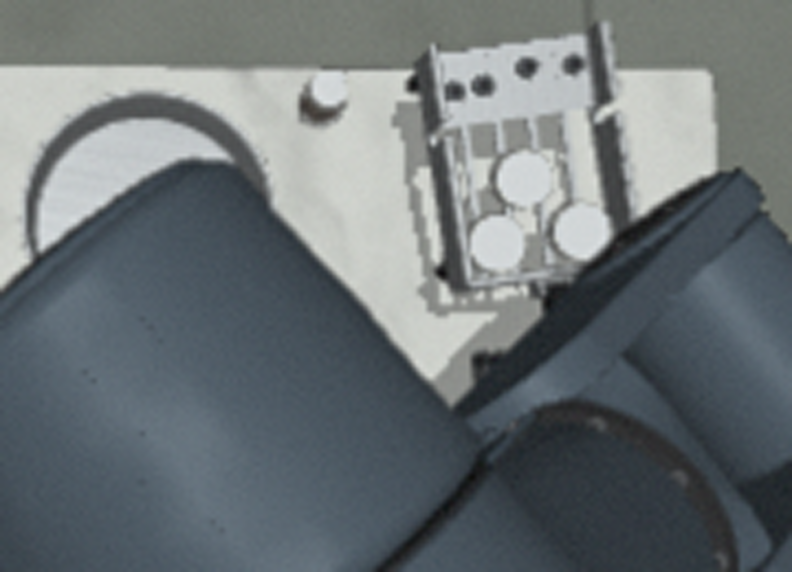

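Lifted level-ish with all seven parts inside: caps at about (520,180), (497,243) and (582,230), spacers at (455–572,65–90). Now over to the tray.

>>> drive_tool([
  [255, 0.1, -1, 0, 0, 0, 0],
  [255, 0.2, -3, 0, 0, 0, 0.01],
  [255, 0.3, -6, 0, 0, 0, 0.02],
  [255, 0.4, -9, 0, 0, 0, 0.02],
  [255, 0.5, -12, 0, 0, 0, 0.03],
  [255, 0.6, -15, 0, 0, 0, 0.03],
  [255, 0.7, -18, 0, 0, 0, 0.04],
  [255, 0.8, -21, 0, 0, 0, 0.04],
  [255, 0.9, -24, 0, 0, 0, 0.05],
  [255, 1.0, -27, 0, 0, 0, 0.05],
  [255, 1.1, -30, 0, 0, 0, 0.06],
  [255, 1.2, -33, 0, 0, 0, 0.06],
  [255, 1.3, -36, 0, 0, 0, 0.07],
  [255, 1.4, -39, 0, 0, 0, 0.07],
  [255, 1.5, -42, 0, 0, 0, 0.07],
  [255, 1.6, -45, 0, 0, 0, 0.08],
  [255, 1.7, -48, 0, 0, 0, 0.08],
  [255, 1.7, -50.5, 0, 0, 0, 0.08],
  [255, 1.7, -52, 0, 0, 0, 0.08],
  [255, 1.7, -52, 0, 0, 0, 0.08],
])

```text
t: 11.1
tcp_pos: [0.3851, 0.2042, 0.1348]
tool_rot: [0.999, 0.035, 0.033, -0.004]
force: [-0.2, -1.5, -2.8]
finger_gap: 0.148
```

Run:
```python
from h import *
s=log();print(s["t"],s["q"].round(3),s["tcp_pos"].round(4),s["force"].round(1),s["ft_torque"].round(2),s["finger_gap"])
print(delta([.387,.203,.112],(R.from_quat(down(4))*R.from_euler('y',5,degrees=True)).as_quat()))
```

```text
11.1 [ 0.233  0.433  2.034 -0.009  0.607  1.74 ] [0.3851 0.2042 0.1348] [-0.2 -1.5 -2.8] [-0.05  0.41 -0.05] 0.1478850358977725
[ 2.600e-02  1.450e-01  2.285e+00 -6.000e-03  2.000e-02  1.000e-03]
```

>>> drive_tool([
  [255, 0, 0.1, 1, 0, 0.03, 0],
  [255, 0, 0.1, 2, 0, 0.03, 0],
  [255, 0, 0.1, 2.2, 0, 0.03, 0],
  [255, 1, 0.1, 2.2, 0, 0.03, 0],
  [255, -1, 0.1, 2.2, 0, 0.03, 0],
  [255, 1, 0.1, 2.2, 0, 0.03, 0],
  [255, -1, 0.1, 2.2, 0, 0.03, 0],
  [255, 1, 0.1, 2.2, 0, 0.03, 0],
  [255, -1, 0.1, 2.2, 0, 0.03, 0],
  [255, 1, 0.1, 2.2, 0, 0.03, 0],
  [255, -1, 0.1, 2.2, 0, 0.03, 0],
  [255, 1, 0.1, 2.2, 0, 0.03, 0],
  [255, -1, 0.1, 2.2, 0, 0.03, 0],
  [255, 1, 0.1, 2.2, 0, 0.03, 0],
  [255, -1, 0.1, 2.2, 0, 0.03, 0],
  [255, 1, 0.1, 2.2, 0, 0.03, 0],
  [255, -1, 0.1, 2.2, 0, 0.03, 0],
  [255, 1, 0.1, 2.2, 0, 0.03, 0],
  [255, 0, 0.1, 2.2, 0, 0.03, 0],
  [255, 0, 0.1, 2.2, 0, 0.03, 0],
])

```text
t: 13.1
tcp_pos: [0.3888, 0.2014, 0.1137]
tool_rot: [0.998, 0.033, 0.049, -0.004]
force: [-0.7, -1.0, -2.9]
finger_gap: 0.15
```

Run:
```python
from h import *
s=log();print(s["t"],s["tcp_pos"].round(4),s["force"].round(1),s["ft_torque"].round(2),s["finger_gap"],R.from_quat(s["tool_rot"]).apply([1,0,0]))
snap("top","t3",(100,140,230,290),4)
print(proj("top",[.48,.21,.1]))
```

```text
13.1 [0.3888 0.2014 0.1137] [-0.7 -1.  -2.9] [-0.04  0.37  0.02] 0.14963480041520674 [0.99287033 0.06631193 0.09905173]
[142.60460057 199.16987885]
```

View pics/t3.png

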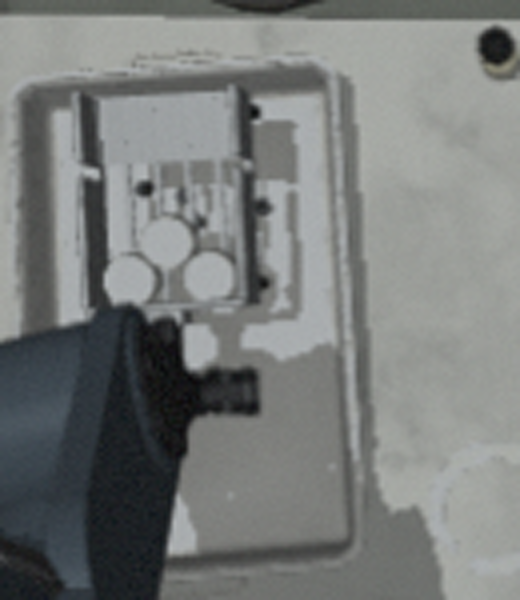

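The closed front is now empty. One spacer seems to be in the tray at (265,207), two dark spots at (145,188) and (200,222) may still be in or under the slots, and one is hidden. All three caps are in place. More shaking.

>>> drive_tool([
  [255, 1, 0, 0, 0, 0, 0],
  [255, -1, 0, 0, 0, 0, 0],
  [255, 1, 0.4, 0, 0, 0, 0],
  [255, -1, -0.4, 0, 0, 0, 0],
  [255, 1, 0.4, 0, 0, 0, 0],
  [255, -1, -0.4, 0, 0, 0, 0],
  [255, 1, 0.4, 0, 0, 0, 0],
  [255, -1, -0.4, 0, 0, 0, 0],
  [255, 1, 0.4, 0, 0, 0, 0],
  [255, -1, -0.4, 0, 0, 0, 0],
  [255, 1, -0.4, 0, 0, 0, 0],
  [255, -1, 0.4, 0, 0, 0, 0],
  [255, 1, -0.4, 0, 0, 0, 0],
  [255, -1, 0.4, 0, 0, 0, 0],
  [255, 1, -0.4, 0, 0, 0, 0],
  [255, -1, 0.4, 0, 0, 0, 0],
  [255, 0, 0, 0, 0, 0, 0],
  [255, 0, 0, -1.5, 0, 0, 0],
  [255, 0, 0, -3, 0, 0, 0],
  [255, 0, 0, -3, 0, 0, 0],
])

```text
t: 15.15
tcp_pos: [0.3879, 0.2019, 0.1449]
tool_rot: [0.998, 0.034, 0.052, -0.005]
force: [1.1, -0.2, -3.5]
finger_gap: 0.144
```

```bash
python3 - <<'E'
from h import *
s=log();print(s["t"],s["tcp_pos"].round(4),s["force"].round(1),s["ft_torque"].round(2),s["finger_gap"],R.from_quat(s["tool_rot"]).apply([1,0,0]))
snap("top","t4",(100,140,230,240),5.5)
snap("scene","s4",(130,200,320,340),4)
E
python3 -c "
import cv2,numpy as np
a=cv2.imread('pics/t4.png');b=cv2.imread('pics/s4.png')
b=cv2.resize(b,(400,295));a=cv2.resize(a,(400,308));cv2.imwrite('pics/c4.png',cv2.resize(np.vstack([a,b]),None,fx=.99,fy=.99))"
```

```text
15.15 [0.3879 0.2019 0.1449] [ 1.1 -0.2 -3.5] [-0.05  0.36 -0.04] 0.14449422524067831 [0.99228706 0.06692495 0.10434287]
```

View pics/c4.png

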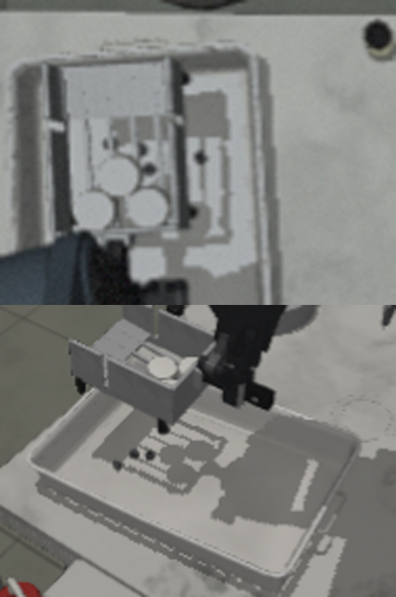

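Run:
```python
from h import *
for u,v in [(107,143),(142,150),(150,170),(200,157)]:
    p=(100+u/3.046,140+v/3.046); w=cast("top",p,.008); a=proj("scene",w)
    w2=cast("top",p,.13);
    print((u,v),w.round(3),"scene",a.round(1),"comp",((a-[130,200])*2.084+[0,305]).round(0))
im=cv2.imread("pics/s4_raw.png");c=im[255:300,170:260];cv2.imwrite("pics/c5a.png",c)
t=cv2.imread("pics/t4_raw.png")[170:210,115:180]
a=cv2.resize(c,(780,390),interpolation=cv2.INTER_CUBIC);b=cv2.resize(t,(780,480),interpolation=cv2.INTER_CUBIC)
cv2.imwrite("pics/c5.png",cv2.resize(np.vstack([a,b]),None,fx=.65,fy=.65))
```

```text
(107, 143) [0.523 0.252 0.008] scene [186.  276.4] comp [117. 464.]
(142, 150) [0.517 0.222 0.008] scene [195.9 269.5] comp [137. 450.]
(150, 170) [0.5   0.215 0.008] scene [203.3 270.4] comp [153. 452.]
(200, 157) [0.512 0.173 0.008] scene [210.1 257.9] comp [167. 426.]
```

View pics/c5.png

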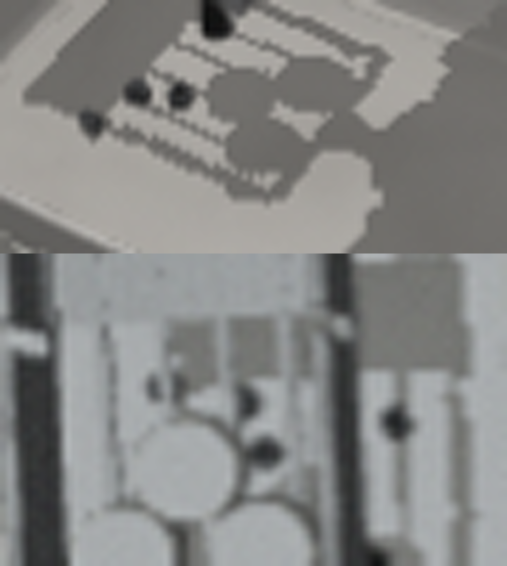

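All four spots agree between the two views when cast onto the tray floor. Three show in both; the fourth, (200,157) in the composite's top half, is outside the sieve in the top view and hidden behind a foot in the scene view. So all four spacers are in the tray and the three caps are in the sieve. Next I'll check the kinematics for the pour.

```bash
cat > kin.py <<'E'
from h import *
from scipy.optimize import least_squares
D=[json.loads(l) for l in open("kin.txt")]
def fk(p,q):
    L1,L2,L3,H,d,e1,e2,r0=p; a,b,c=q[1],q[1]+q[2],q[1]+q[2]+q[4]
    r=r0+L1*np.sin(a)+L2*np.sin(b)+L3*np.sin(c)+e1*np.cos(a)+e2*np.cos(b); z=H+L1*np.cos(a)+L2*np.cos(b)+L3*np.cos(c)-e1*np.sin(a)-e2*np.sin(b)
    return np.array([r*np.cos(q[0])-d*np.sin(q[0]),r*np.sin(q[0])+d*np.cos(q[0]),z])
f=lambda p:np.concatenate([fk(p,q)-x for q,x,_ in D])
p0=np.array([.45,.4,.3,.2,.1,0,0,0])
P=least_squares(lambda p:np.r_[f(p),(p-p0)*1e-3],p0).x
def solve(r,z,c):
    "q2,q3,q5 for tcp at radial r (along arm plane), height z, tool angle sum c"
    g=lambda v:fk(P,[0,v[0],v[1],0,c-v[0]-v[1]])[[0,2]]-[r,z]
    s=least_squares(g,[.7,1.4],bounds=([-.75,.22],[2.2,2.44])); return s.x,c-s.x.sum(),abs(s.fun).max()
E
python3 - <<'E'
from kin import *
print(P.round(4),abs(f(P)).max())
for q,x,t in D: print(np.round(q[1]+q[2]+q[4],3),np.round(fk(P,q)-x,4))
# pour: lip at r=.52 z=.075
for c in (0,20,40,55,65):
    th=np.radians(c); 
    # tcp relative to lip, sieve frame: tcp=(-.113,.043-ish) lip=(.061,.036)
    dx,dz=-.174,.007
    r=.515+dx*np.cos(th)+dz*np.sin(th); z=.075-dx*np.sin(th)+dz*np.cos(th)
    print(c,round(r,3),round(z,3),solve(r,z,np.pi+th))
E
```

```text
[ 5.881e-01  3.918e-01  2.973e-01  2.749e-01  1.118e-01  1.000e-04
  1.141e-01 -2.000e-04] 0.012838586783683992
3.144 [0.0008 0.     0.0001]
3.142 [0.0006 0.0007 0.    ]
3.141 [0.0006 0.0007 0.    ]
3.135 [0.0005 0.0006 0.    ]
3.143 [0.0006 0.0006 0.    ]
3.131 [0.0005 0.0006 0.0001]
3.144 [0.0006 0.0005 0.0001]
3.141 [0.0006 0.0006 0.    ]
3.104 [-0.0128 -0.0107 -0.0005]
3.075 [-0.0005  0.0022  0.0001]
3.043 [-0.0008  0.0038  0.    ]
3.037 [-0.0008  0.0038  0.0001]
0 0.341 0.082 (array([0.52215115, 2.21872385]), np.float64(0.4007176508808432), np.float64(4.324790192633543e-09))
20 0.354 0.141 (array([0.50235096, 1.91941996]), np.float64(1.0688875752041431), np.float64(1.72911684970245e-12))
40 0.386 0.192 (array([0.62059285, 1.62266937]), np.float64(1.596462137912468), np.float64(5.234146449595301e-13))
55 0.421 0.222 (array([0.75214291, 1.40637105]), np.float64(1.9430097769412296), np.float64(1.1959744306011544e-10))
65 0.448 0.236 (array([0.85082856, 1.26712545]), np.float64(2.158102657022168), np.float64(2.810529586838584e-13))
```

Run:
```python
from h import *
print(delta([.412,-.0516,.20],(R.from_quat(down(-22.7))*R.from_euler('y',4,degrees=True)).as_quat()))
```

```text
[ 1.395 25.389 -5.677 -0.045 -0.029  0.462]
```

>>> drive_tool([
  [255, 0, 0, -1.5, 0, 0, 0],
  [255, 0.1, 1, -3.5, 0, 0, 0.02],
  [255, 0.2, 2.5, -5, 0, 0, 0.05],
  [255, 0.3, 5, -5.7, 0, 0, 0.09],
  [255, 0.4, 7.5, -5.7, -0.01, 0, 0.14],
  [255, 0.5, 10, -5.7, -0.01, -0.01, 0.19],
  [255, 0.7, 12.5, -5.7, -0.02, -0.01, 0.24],
  [255, 0.9, 15, -5.7, -0.02, -0.02, 0.29],
  [255, 1.1, 17.5, -5.7, -0.03, -0.02, 0.34],
  [255, 1.2, 20, -5.7, -0.03, -0.03, 0.38],
  [255, 1.3, 22.5, -5.7, -0.04, -0.03, 0.42],
  [255, 1.4, 24.5, -5.7, -0.045, -0.03, 0.45],
  [255, 1.4, 25.4, -5.7, -0.045, -0.03, 0.462],
  [255, 1.4, 25.4, -5.7, -0.045, -0.03, 0.462],
])

```text
t: 16.65
tcp_pos: [0.4113, -0.0527, 0.1996]
tool_rot: [0.98, -0.198, 0.033, 0.007]
force: [-0.4, -0.0, -3.0]
finger_gap: 0.146
```

Run:
```python
from kin import *
s=log();print(s["t"],s["q"].round(3),s["tcp_pos"].round(4),s["force"].round(1),s["ft_torque"].round(2),s["finger_gap"])
q1=-.397
for c in (10,20,30,40,45,50,55,60,65):
    th=np.radians(c);dx,dz=-.174,.007
    r=.515+dx*np.cos(th)+dz*np.sin(th); z=.078-dx*np.sin(th)+dz*np.cos(th)
    if c<25: r=max(r,.385); z=max(z,.17)
    p=[r*np.cos(q1)-.1118*np.sin(q1),r*np.sin(q1)+.1118*np.cos(q1),z]
    print(c,delta(p,(R.from_quat(down(-22.7))*R.from_euler('y',-c,degrees=True)).as_quat()))
snap("top","t6",(190,140,330,260),5)
```

```text
16.65 [-3.980e-01  2.770e-01  2.015e+00 -1.000e-03  7.830e-01  1.571e+00] [ 0.4113 -0.0527  0.1996] [-0.4 -0.  -3. ] [0.11 0.29 0.02] 0.1459857364090536
10 [-1.666e+00 -1.320e-01  2.850e+00  0.000e+00 -2.420e-01 -2.000e-03]
20 [-1.666e+00 -1.320e-01  2.850e+00  0.000e+00 -4.160e-01 -2.000e-03]
30 [-3.374e+00 -1.300e-01  2.629e+00  0.000e+00 -5.910e-01 -2.000e-03]
40 [-1.376 -0.13   0.343 -0.    -0.765 -0.002]
45 [-0.236 -0.131 -0.66  -0.    -0.853 -0.002]
50 [ 0.988 -0.131 -1.561 -0.    -0.94  -0.002]
55 [ 2.285e+00 -1.320e-01 -2.351e+00 -0.000e+00 -1.027e+00 -2.000e-03]
60 [ 3.647e+00 -1.330e-01 -3.025e+00 -0.000e+00 -1.114e+00 -2.000e-03]
65 [ 5.062e+00 -1.340e-01 -3.578e+00 -0.000e+00 -1.202e+00 -2.000e-03]
```

>>> drive_tool([
  [255, -0.5, 0, 0, 0, -0.1, 0],
  [255, -1, 0, 0.5, 0, -0.2, 0],
  [255, -1.5, -0.1, 1, 0, -0.3, 0],
  [255, -2, -0.1, 1.5, 0, -0.42, 0],
  [255, -2.6, -0.1, 2, 0, -0.5, 0],
  [255, -3.2, -0.1, 2.3, 0, -0.59, 0],
  [255, -2.5, -0.1, 1.7, 0, -0.68, 0],
  [255, -1.4, -0.1, 0.3, 0, -0.765, 0],
  [255, -0.8, -0.1, -0.2, 0, -0.81, 0],
  [255, -0.2, -0.1, -0.7, 0, -0.853, 0],
  [255, -0.2, -0.1, -0.7, 0, -0.853, 0],
  [255, 0.4, -0.1, -1.1, 0, -0.9, 0],
  [255, 1, -0.1, -1.6, 0, -0.94, 0],
  [255, 1, -0.1, -1.6, 0, -0.94, 0],
  [255, 1, -0.1, -1.6, 0, -0.94, 0],
])

```text
t: 18.2
tcp_pos: [0.4194, -0.0537, 0.2164]
tool_rot: [0.889, -0.178, -0.414, -0.083]
force: [-0.8, 0.1, -2.0]
finger_gap: 0.146
```

Run:
```python
from kin import *
s=log();print(s["t"],s["q"].round(3),s["tcp_pos"].round(4),s["force"].round(1),s["ft_torque"].round(2),s["finger_gap"],np.degrees(np.arcsin(R.from_quat(s["tool_rot"]).apply([1,0,0])[2])))
snap("top","t7",(200,120,340,250),3.8)
snap("scene","s7",(190,110,360,240),3.4)
a=cv2.imread("pics/t7.png");b=cv2.imread("pics/s7.png");h=min(a.shape[0],b.shape[0]);c=np.hstack([a[:h],b[:h]]);cv2.imwrite("pics/c7.png",cv2.resize(c,(800,int(h*800/c.shape[1]))))
```

```text
18.2 [-3.940e-01  6.980e-01  1.479e+00  1.000e-03  1.835e+00  1.572e+00] [ 0.4194 -0.0537  0.2164] [-0.8  0.1 -2. ] [-0.23 -0.52  0.01] 0.14604865172815718 -49.902557631218926
```

View pics/c7.png

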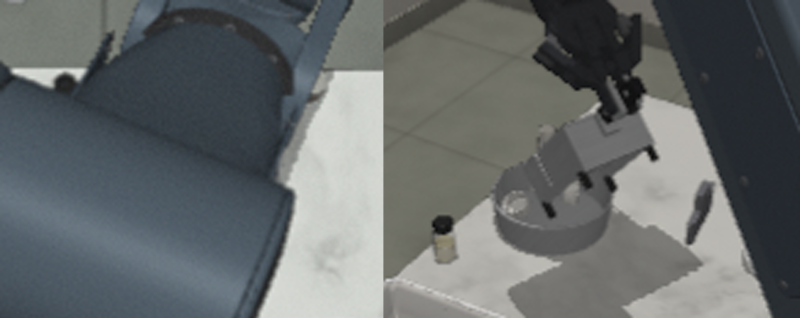

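A cap is in the dish near (515,205), another shows near (575,190), and the divider stands at (700,210). I'll tip further with a small jolt.

>>> drive_tool([
  [255, 0.2, 0, -1.8, 0, -0.1, 0],
  [255, 0.5, 0, -3.6, 0, -0.21, 0],
  [255, 0.5, 0, -3.6, 0, -0.21, 0],
  [255, -0.3, 0, -3.6, 0, -0.21, 0],
  [255, 0.5, 0, -3.6, 0, -0.21, 0],
  [255, -0.3, 0, -3.6, 0, -0.21, 0],
  [255, 0.5, 0, -3.6, 0, -0.21, 0],
  [255, 0.5, 0, -3.6, 0, -0.21, 0],
  [255, 0.5, 0, -3.6, 0, -0.21, 0],
  [255, 0.2, 0, -1.8, 0, -0.1, 0],
  [255, 0, 0, 0, 0, 0, 0],
  [255, -2, 0, -0.5, 0, 0.12, 0],
  [255, -4, 0, -1, 0, 0.24, 0],
  [255, -4, 0, -2, 0, 0.36, 0],
  [255, -4, 0, -3, 0, 0.48, 0],
  [255, -4, 0, -3, 0, 0.48, 0],
])

```text
t: 19.9
tcp_pos: [0.4161, -0.0525, 0.2692]
tool_rot: [0.962, -0.193, -0.189, -0.038]
force: [-0.1, 0.4, -3.2]
finger_gap: 0.141
```

Run:
```python
from kin import *
s=log();print(s["t"],s["q"].round(3),s["tcp_pos"].round(4),s["force"].round(1),s["ft_torque"].round(2),s["finger_gap"],np.degrees(np.arcsin(R.from_quat(s["tool_rot"]).apply([1,0,0])[2])))
print(delta([.447,-.3146,.14],(R.from_quat(down(8.5))).as_quat()))
print(delta([.40,-.10,.25],(R.from_quat(down(-20))).as_quat()))
```

```text
19.9 [-0.394  0.378  1.655  0.     1.497  1.573] [ 0.4161 -0.0525  0.2692] [-0.1  0.4 -3.2] [-0.03 -0.07 -0.  ] 0.14136581297860176 -22.271387308213303
[16.889 22.992  7.059 -0.105  0.379 -0.537]
[ 1.049  5.006  1.65  -0.009  0.389 -0.046]
```

>>> drive_tool([
  [255, 0.6, 1, 0.2, -0.01, 0.08, -0.03],
  [255, 2, 3, 0.7, -0.02, 0.15, -0.08],
  [255, 3.6, 5, 1.4, -0.04, 0.22, -0.14],
  [255, 5.2, 7, 2.1, -0.05, 0.3, -0.2],
  [255, 6.8, 9.2, 2.8, -0.06, 0.379, -0.26],
  [255, 8.4, 11.4, 3.5, -0.07, 0.379, -0.32],
  [255, 10, 13.6, 4.2, -0.08, 0.379, -0.37],
  [255, 11.6, 15.8, 4.9, -0.09, 0.379, -0.42],
  [255, 13.2, 18, 5.6, -0.1, 0.379, -0.46],
  [255, 14.8, 20.2, 6.3, -0.105, 0.379, -0.5],
  [255, 16.2, 22, 6.8, -0.105, 0.379, -0.537],
  [255, 16.9, 23, 7.06, -0.105, 0.379, -0.537],
  [255, 16.9, 23, 7.06, -0.105, 0.379, -0.537],
])

```text
t: 21.2
tcp_pos: [0.4471, -0.3162, 0.1351]
tool_rot: [0.997, 0.072, -0.003, -0.002]
force: [-0.3, 0.3, -1.8]
finger_gap: 0.144
```

Run:
```python
from kin import *
s=log();print(s["t"],s["tcp_pos"].round(4),s["force"].round(1),s["ft_torque"].round(2),s["finger_gap"])
print(delta([.447,-.3146,.045],(R.from_quat(down(8.5))).as_quat()))
snap("top","t8",(240,120,420,250),3.8)
snap("scene","s8",(225,110,365,230),4)
a=cv2.imread("pics/t8.png");b=cv2.imread("pics/s8.png");h=min(a.shape[0],b.shape[0]);c=np.hstack([a[:h],b[:h]]);cv2.imwrite("pics/c8.png",cv2.resize(c,(800,int(h*800/c.shape[1]))))
```

```text
21.2 [ 0.4471 -0.3162  0.1351] [-0.3  0.3 -1.8] [-0.01  0.15 -0.06] 0.1437396562747404
[ 6.500e-02 -1.140e-01  9.014e+00 -5.000e-03  6.000e-03 -3.000e-03]
```

View pics/c8.png

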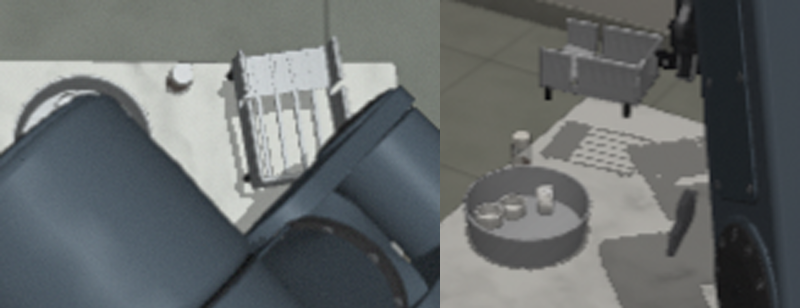

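The dish holds all three caps, at (490,213), (512,206) and (545,197), and the sieve is empty. Setting it back on its feet.

>>> drive_tool([
  [255, 0, -0.1, 3, 0, 0, 0],
  [255, 0, -0.1, 6, 0, 0, 0],
  [255, 0, -0.1, 8, 0, 0, 0],
  [255, 0, -0.1, 8.6, 0, 0, 0],
  [255, 0, -0.1, 8.8, 0, 0, 0],
  [255, 0, -0.1, 8.9, 0, 0, 0],
  [255, 0, -0.1, 8.9, 0, 0, 0],
])

```text
t: 22.0
tcp_pos: [0.448, -0.3146, 0.0491]
tool_rot: [0.997, 0.074, -0.001, 0.0]
force: [0.1, -0.5, -3.0]
finger_gap: 0.144
```

Run:
```python
from kin import *
s=log();print(s["t"],s["tcp_pos"].round(4),s["force"].round(1),s["ft_torque"].round(2),s["finger_gap"])
```

```text
22.0 [ 0.448  -0.3146  0.0491] [ 0.1 -0.5 -3. ] [-0.08  0.21  0.01] 0.14446062423657427
```

>>> drive_tool([
  [255, 0, 0, 0.2, 0, 0, 0],
  [255, 0, 0, 0.35, 0, 0, 0],
  [255, 0, 0, 0.4, 0, 0, 0],
  [255, 0, 0, 0.4, 0, 0, 0],
  [255, 0, 0, 0.4, 0, 0, 0],
])

```text
t: 22.5
tcp_pos: [0.4476, -0.3147, 0.0453]
tool_rot: [0.997, 0.074, -0.001, -0.0]
force: [-2.5, 0.9, 5.4]
finger_gap: 0.143
```

Run:
```python
from kin import *
s=log();print(s["t"],s["tcp_pos"].round(4),s["force"].round(1),s["ft_torque"].round(2),s["finger_gap"])
```

```text
22.5 [ 0.4476 -0.3147  0.0453] [-2.5  0.9  5.4] [ 0.14  0.1  -0.05] 0.142994734021532
```

Feet are in contact (+5 N). I'll release gently, then rise and withdraw.

>>> drive_tool([
  [230, 0, 0, 0, 0, 0, 0],
  [200, 0, 0, 0, 0, 0, 0],
  [120, 0, 0, 0, 0, 0, 0],
  [0, 0, 0, 0, 0, 0, 0],
  [0, 0, 0, 0, 0, 0, 0],
  [0, 0, 0, 0, 0, 0, 0],
  [0, 0, 0, 0, 0, 0, 0],
  [0, 0, 0, 0, 0, 0, 0],
  [0, 0, 0, -3, 0, 0, 0],
  [0, 0, 0, -8, 0, 0, 0],
  [0, 0, 0, -13, 0, 0, 0],
  [0, -2, 5, -18, 0, 0, 0],
  [0, -6, 10, -20, 0, 0, 0],
  [0, -10, 15, -20, 0, 0, 0],
  [0, -15, 20, -20, 0, 0, 0],
  [0, -18, 24, -20, 0, 0, 0],
  [0, -18, 24, -20, 0, 0, 0],
])

```text
t: 24.2
tcp_pos: [0.3143, -0.5625, 0.2436]
tool_rot: [0.997, 0.074, -0.001, -0.001]
force: [1.0, 0.1, 0.5]
finger_gap: 0.998
```

Run:
```python
from kin import *
s=log();print(s["t"],s["tcp_pos"].round(4),s["force"].round(1),s["finger_gap"])
snap("top","t9"); snap("scene","s9")
a=cv2.imread("pics/t9_raw.png")[130:310,100:420];b=cv2.imread("pics/s9_raw.png")[130:330,120:370]
a=cv2.resize(a,(580,326),interpolation=cv2.INTER_CUBIC);b=cv2.resize(b,(340,272),interpolation=cv2.INTER_CUBIC)
c=np.zeros((598,580,3),np.uint8);c[:326]=a;c[326:,:340]=b;t=cv2.resize(cv2.imread("pics/s9_raw.png")[240:320,140:300],(240,120),interpolation=cv2.INTER_CUBIC);c[326:446,340:]=t
cv2.imwrite("pics/c9.png",c)
```

```text
24.2 [ 0.3143 -0.5625  0.2436] [1.  0.1 0.5] 0.9977967302136715
```

View pics/c9.png

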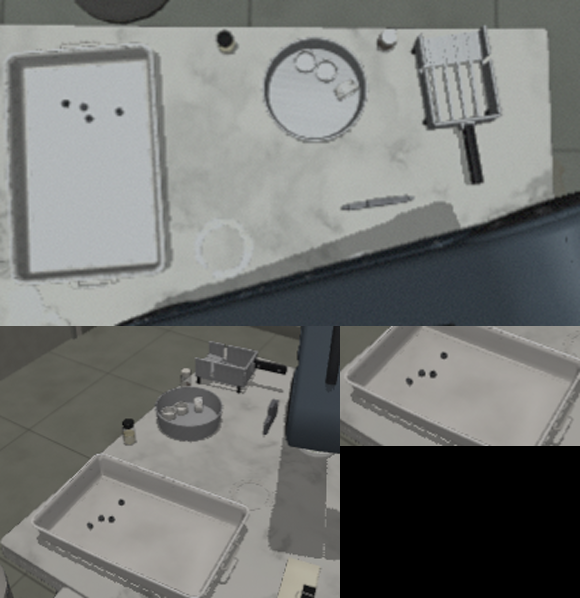

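The final view shows four spacers in the tray at (66–120,103–118), three caps in the dish at (304,62), (325,71) and (346,89), and the empty sieve standing on the bench. The divider stands aside at (377,202) and both vials are upright. Handing in.

```bash
python3 -c "
from station import manip
print(manip.sign_off(), manip.sense()['t'])"
```

```text
the job is handed in; nothing more can be done
the job is handed in; nothing more can be done
```

The job is done and handed in at about 24 s of robot time, well inside the 64 s limit. I pulled the divider out and stood it aside on the bench. Two rounds of shaking over the tray dropped the four spacers, and then I tipped the caps into the dish. The empty sieve is back on its feet where it started.

- **Last checks:** the final pictures, from both cameras, show all four spacers in the tray and all three caps in the dish. The sieve is empty on the bench, the divider is standing upright, both vials look undisturbed, and the gripper is open and clear.
- **Failures or disagreements:** none failed. In the mid-task scene view one spacer was hidden behind a sieve foot; the top view placed it in the tray, and the final pictures confirmed it.
- **Contact forces:** the highest force reading at the end of a move was about 18 N, when the divider touched the bench. I did not record forces during the moves.

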